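End the vacuum run on the sherd chamber

TASK

The vacuum run on the sherds is over: close the pump valve by swinging its blue lever clockwise, seen from above, until it comes up firm against its stop, and only then let the air in by swinging the red vent lever clockwise until it is fully open against its own stop. A spring pawl holds the vent lever until the pump lever is right home, so feel for both stops and force neither lever. Leave the pump valve shut and the vent open, and do not disturb the bottle and jar beside the chamber or the small sherd lying on its lid.

Things in the scene. Friction and masses are not known exactly. Their poses are not given: they have to be found in the camera images.
- chamber: Vacuum chamber fixed on a grey skid: steel pot under a clear lid 260 mm across, lid top 130 mm above the table; pump at the skid's far end. Origin: on the table under the pot's centre; x points from pot to pump, away from the robot, y left, z up. On the lid: two lever valves 110 mm apart along y (blue pump lever at -y), interlock between them, dial gauge (62 mm across, top 43 mm above the lid) 94 mm along +x.
- interlock: Interlock on the valves, 42 to 55 mm above the lid; origin and axes as the chamber. A brass pawl blocks the vent lever. Over about the last 0.3 rad of closing, the pump lever lifts the pawl against a spring; it clears only within 0.03 rad of where it bottoms, which is the pump lever's stop. An adjusting screw sets that stop, differently on every rig. Either lever may press the interlock with 35 N at most.
- pump_lever (a joint): Blue pump lever, rad, grows clockwise seen from above. 0: open, lever along the chamber's -y, over its pipe. Starts at 0 to 0.3; closed at its felt stop, anywhere from 1.33 to 1.75 (at 1.57 it points along the chamber's -x, to the robot). Stays where it is left. About 5 N at the grip moves it, 7 N while it lifts the pawl; at the stop the force climbs: 12 N is home, above about 16 N the interlock is overloaded.
- vent_lever (a joint): Red vent lever, rad, grows clockwise seen from above. 0 (start): shut, pointing along the chamber's -x; fully open at its stop, 1.57, pointing along the chamber's +y. Blocked by the pawl it yields only 0.05 rad. Freed, about 4 N at the grip moves it and it stays where it is left; blocked or at its stop, above about 14 N at the grip the interlock is overloaded.
- pump_stem (a point): Point on the vertical turning axis of the pump lever, at the lever's mid height (198 mm above the table).
- pump_grip (a point): Middle of the pump lever's blue sleeve, 75 mm from its axis, mid height. The sleeve is straight and radial, 40 to 102 mm from the axis, 16 mm wide, 12 mm high; free space above it and on both sides; below it 30 mm are free down to the valve's pipe or more to the lid.
- vent_stem (a point): Point on the vertical turning axis of the vent lever, at the lever's mid height (198 mm above the table).
- vent_grip (a point): Middle of the vent lever's red sleeve, 75 mm from its axis, mid height; sleeve and space as on the pump lever.
- bottle_mid (a point): Bystander: white plastic bottle, 64 mm in diameter, 170 mm tall, standing loose on the table on the chamber's -y side; the point is its centre.
- jar_mid (a point): Bystander: amber glass jar, 68 mm in diameter, 85 mm tall, standing loose on the table on the chamber's +y side; the point is its centre.
- sherd_mid (a point): Bystander: small loose pottery sherd, about 60 mm across and 9 mm thick, left lying on the chamber's lid between the levers on the robot's side; the point is its centre.

How it is judged (in metres and radians):
On the way, in this order (a step that is already met when the one before it is completed fails the run):
1. the pump valve is closed while the vent is still shut (value of joint pump_lever above 1.25 rad and value of joint vent_lever below 0.15 rad), for 0.1 s.
2. the vent lever is swung fully open (value of joint vent_lever above 1.45 rad and value of joint pump_lever above 1.25 rad), for 0.1 s.
At the end, for the whole second after the job is handed in: The pump lever stands closed (past 1.25 rad, and far enough that the pawl freed the vent), the vent lever stands fully open (past 1.45 rad of its 1.57), both at rest and let go (all of step 2 and velocity of joint pump_lever between -0.05 and 0.05 rad/s and velocity of joint vent_lever between -0.05 and 0.05 rad/s); the robot touches nothing.
It fails at once if a lever is forced: more than 35 N between the pump lever and the interlock (contact force between pump_lever and interlock above 35 N).
It fails at once if a lever is forced: more than 35 N between the vent lever and the interlock (contact force between vent_lever and interlock above 35 N).
It fails at once if the vent is opened while the pump valve is open (value of joint vent_lever above 0.3 rad and value of joint pump_lever below 1.2 rad).
It fails at once if the bottle, jar or sherd is moved by more than 15 mm (distance of any of bottle_mid, jar_mid, sherd_mid from where it was at the start of the episode above 0.015 m).
It also fails if it takes over 72 s, if anything falls off the work surface, if the arm or the gripper's body presses on something with over 40 N, if the wrist force passes 120 N, or if a joint passes its speed limit or range.

ROBOT

A 6-joint arm with a two-finger parallel gripper is mounted at the origin on the work surface. World frame = base frame: x ahead of the robot, y to its left, z up, the work surface at z = 0. Lengths are in m, angles in degrees, forces in N, time in s.
With the tool pointing down it reaches from about 0.325 to 0.9 m from the base axis. Payload 6.1 kg.
Tool frame: the origin (TCP) lies between the finger pads; the fingertips stand 19 mm ahead of it and the grasp point (between the pads) is the TCP; z points along the fingers, y is the direction in which the jaws open and shut (so a half turn about z gives the same grasp; the last joint's range is limited). The gripper opens to 87 mm and grips with 3 to 60 N. Pads are 19 mm wide; open, the fingers measure 117 mm over their backs; the gripper's body (75 mm by 190 mm) begins 51 mm behind the grasp point.
Start: joints at [64.968, 12.628, 87.462, -0, 79.91, -7.225], TCP at [0.191, 0.595, 0.242] pointing down, gripper open.
Joint ranges: [-170.65, 170.65], [-52.31, 119.04], [5.05, 147.46], [-71.25, 251.25], [11.57, 151.72], [-153.62, 153.62]. Speed limits (degrees/s): [147.25, 147.25, 172.46, 180, 180, 180].

INTERFACE

Orientations are given as a 3x3 rotation matrix whose columns are the frame's x, y, z axes.
In Python, from bench import arm, gripper_open, gripper_close, cams, workorder gives the robot as it stands. The module is installed in compiled form; this text tells all that it offers. Calls block until the motion is done:
- arm.movep(position, orientation): joint-space move of the TCP to a pose.
- arm.move_linear(position, attitude=None, speed=0.15, threshold=None): straight line of the TCP; attitude=None keeps the orientation; speed is the mean speed in m/s. With threshold (N) it stops when the force on the tool has changed by that much, and returns True; else False.
- arm.set_joints(angles): joint-space move.
- gripper_open() and gripper_close(effort=None): open the fingers fully, or close them until they stop; effort is the grip in N (None keeps the last).
- arm.hold(seconds).
- arm.solve_ik(position, orientation): joint angles nearest the present ones, or None.
- cams.camera(name): name is "scene" or "top"; returns the picture (384x512x3 uint8, blue, green, red); there is no depth.
- cams.calibration(name): a dict with "camera_matrix" (3x3 intrinsics, pixels), "R" (3x3) and "t" (3): a world point X has camera coordinates R X + t. Camera axes: x right, y down, z forward; pixel columns grow to the right and rows downward; lengths in m; the calibration is good to about 2 mm. A picture is of the moment at which its call begins. calibration takes no time and is no camera call.
A pose or a line that the arm cannot do raises arm.PlanningError and nothing moves.
- workorder.finish_job(): hands the job in, once; it reports no verdict.
Readings, each from a call of its own:
- arm.read_time(): time.
- arm.read_qpos(): joint angles.
- arm.read_dq(): joint speeds.
- arm.read_joint_efforts(): joint torques, N m.
- arm.read_tcp_pos(): TCP position.
- arm.read_eef_rot(): TCP orientation.
- arm.read_contact_force(): force on the tool from outside, world axes, zero at the start.
- arm.read_wrist_torque(): the same for the moment, N m.
- arm.read_width(): finger opening in m.
Only numpy, scipy, OpenCV 4.12 (cv2) and the standard library are available. Lean on these libraries where they do the work, as an engineer would, in place of code of your own. Each camera call takes 0.05 s, during which the arm holds its last target.

## Working session

There is one attempt and no reset: what is moved stays moved. The work goes in short steps, each a Python script; the robot and the scene stay as the last script left them, time stands still between calls to the robot, and variables do not carry over. Pictures are saved under pics/ and viewed, and the job is handed in when it is done.

```bash
mkdir -p pics
python3 - <<'E'
from bench import arm,cams
import cv2
for n in("scene","top"):
    cv2.imwrite(f"pics/{n}0.png",cams.camera(n)); c=cams.calibration(n); print(n,c)
print(arm.read_time(),arm.read_tcp_pos(),arm.read_eef_rot(),arm.read_contact_force(),arm.read_width())
E
```

```text
scene {'camera_matrix': array([[365.55472162,   0.        , 260.1972465 ],
       [  0.        , 365.55472162, 192.00902818],
       [  0.        ,   0.        ,   1.        ]]), 'R': array([[ 0.58269977,  0.81259528, -0.01224266],
       [ 0.63588532, -0.46526111, -0.61577752],
       [-0.50607395,  0.35102849, -0.78782495]]), 't': array([-0.35152197, -0.23297105,  1.25970034])}
top {'camera_matrix': array([[445.65403929,   0.        , 253.60859941],
       [  0.        , 445.65403929, 183.30154808],
       [  0.        ,   0.        ,   1.        ]]), 'R': array([[ 0.015481  , -0.99963529,  0.02212755],
       [-0.98961475, -0.01848129, -0.14255205],
       [ 0.142909  , -0.0196909 , -0.98953994]]), 't': array([0.01099032, 0.56437374, 1.14662449])}
0.1 [0.19092084 0.59458154 0.24055075] [[-9.52095439e-01  3.05800178e-01 -7.25263610e-04]
 [ 3.05800963e-01  9.52094192e-01 -1.55573164e-03]
 [ 2.14776259e-04 -1.70299131e-03 -9.99998527e-01]] [-0.42327405  0.25162858 -0.45121368] 0.08722333712589554
```

View pics/scene0.png

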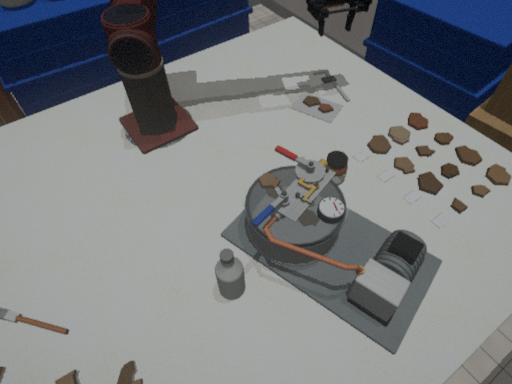

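View pics/top0.png

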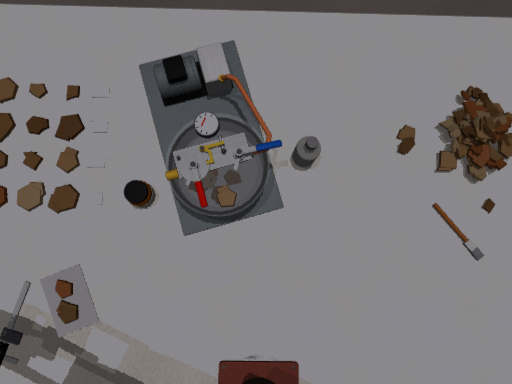

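The top view shows the blue sleeve near (268,146), the red sleeve near (201,194), stems near (238,153) and (193,165), the gauge at (206,124), the bottle at (307,150), the jar at (138,193) and the sherd at (227,196). Next I'll measure these.

```bash
cat > h.py <<'E'
import cv2,numpy as np
from bench import arm,cams
def ray(n,u,v):
    c=cams.calibration(n);K,R,t=c["camera_matrix"],c["R"],c["t"]
    return -R.T@t, R.T@np.linalg.solve(K,[u,v,1.])
def onz(n,u,v,z):
    o,d=ray(n,u,v);return o+d*(z-o[2])/d[2]
def proj(n,X):
    c=cams.calibration(n);p=c["camera_matrix"]@(c["R"]@np.asarray(X)+c["t"]);return p[:2]/p[2]
def mask(im,col):
    h=cv2.cvtColor(im,cv2.COLOR_BGR2HSV)
    if col=="blue": return cv2.inRange(h,(105,150,60),(130,255,255))
    return cv2.inRange(h,(0,190,110),(4,255,255))|cv2.inRange(h,(174,190,110),(180,255,255))
def blobs(im,col,n,box):
    m=mask(im,col);x0,y0,x1,y1=box;k=np.zeros_like(m);k[y0:y1,x0:x1]=m[y0:y1,x0:x1]
    cs,_=cv2.findContours(k,cv2.RETR_EXTERNAL,cv2.CHAIN_APPROX_NONE)
    out=[]
    for c in sorted(cs,key=cv2.contourArea)[::-1][:2]:
        if cv2.contourArea(c)<10: continue
        r=cv2.minAreaRect(c);out.append((cv2.contourArea(c),r));
    return out
E
python3 - <<'E'
from h import *
for n,box in(("top",(150,100,300,230)),("scene",(220,130,360,260))):
    im=cv2.imread(f"pics/{n}0.png")
    for c in("blue","red"):
        for a,r in blobs(im,c,n,box): print(n,c,a,np.round(r[0],1),np.round(r[1],1),r[2],onz(n,*r[0],.2).round(4))
im=cv2.imread("pics/top0.png")
cv2.imwrite("pics/topcrop.png",cv2.resize(im[95:245,110:330],None,fx=3.6,fy=3.6,interpolation=cv2.INTER_CUBIC))
im=cv2.imread("pics/scene0.png")
cv2.imwrite("pics/scenecrop.png",cv2.resize(im[130:260,200:370],None,fx=4.5,fy=4.5,interpolation=cv2.INTER_CUBIC))
E
```

```text
top blue 128.5 [268.5 145. ] [ 6.5 25.3] 78.69007110595703 [ 0.6319 -0.0095  0.2   ]
top red 119.5 [200.5 193.6] [25.2  6. ] 74.74488067626953 [0.5149 0.1448 0.2   ]
scene blue 99.0 [262.8 214.8] [ 4.9 24. ] 45.0 [ 0.6296 -0.0092  0.2   ]
```

View pics/topcrop.png

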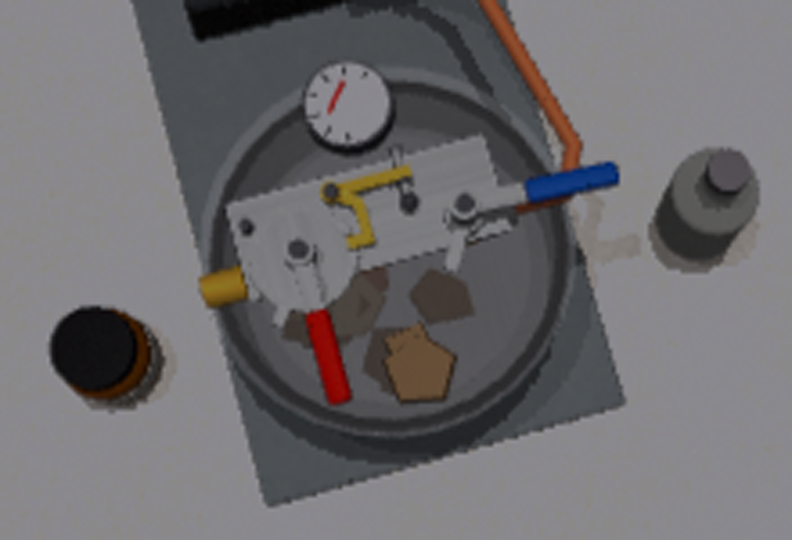

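View pics/scenecrop.png

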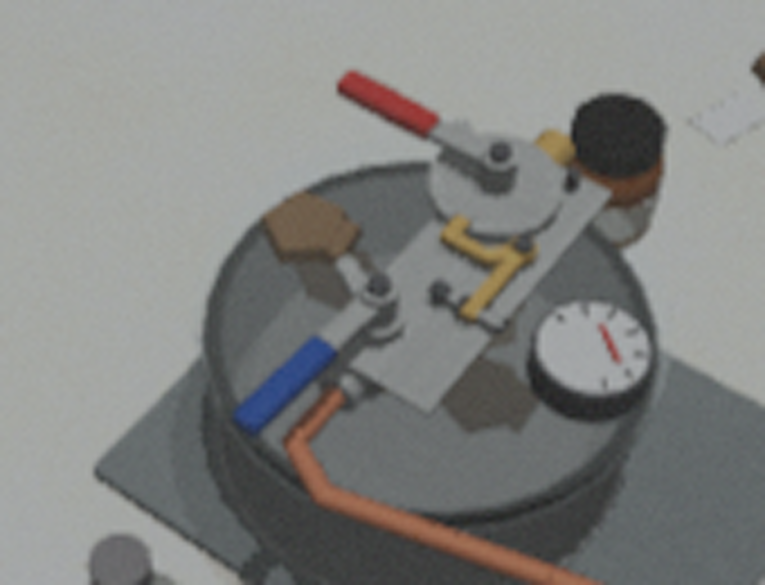

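Run:
```python
from h import *
def tri(a,b):
    o1,d1=ray("top",*a);o2,d2=ray("scene",*b)
    A=np.stack([d1,-d2],1);s=np.linalg.lstsq(A,o2-o1,rcond=None)[0]
    p,q=o1+s[0]*d1,o2+s[1]*d2;return ((p+q)/2).round(4),np.linalg.norm(p-q).round(4)
T=lambda u,v:((u+.5)/3.6+110-.5,(v+.5)/3.6+95-.5)
S=lambda u,v:((u+.5)/4.5+200-.5,(v+.5)/4.5+130-.5)
for n,a,b in(("ps",T(464,204),S(378,287)),("vs",T(299,249),S(500,152)),("pg",T(572,181),S(285,385)),("vg",T(328,357),S(388,103)),("gauge",T(348,104),S(592,343))):
    print(n,tri(a,b),onz("top",*a,.204).round(4),onz("scene",*b,.204).round(4))
for n,a,z in(("sherd",T(421,368),.139),("bottlecap",T(728,172),.17),("jar",T(95,349),.085),("sherdtip",T(390,345),.139)): print(n,onz("top",*a,z).round(4))
p=onz("top",*T(464,204),.208);v=onz("top",*T(299,249),.208);print(np.linalg.norm(p-v))
y=(v-p)[:2];yaw=np.arctan2(-y[0],y[1]);print(np.degrees(yaw))
```

```text
ps (array([0.614 , 0.0596, 0.2058]), np.float64(0.0008)) [0.6146 0.0599 0.204 ] [0.6127 0.0601 0.204 ]
vs (array([0.5824, 0.1642, 0.2082]), np.float64(0.0)) [0.5831 0.1647 0.204 ] [0.5797 0.167  0.204 ]
pg (array([ 0.6317, -0.0098,  0.2014]), np.float64(0.0006)) [ 0.6312 -0.0094  0.204 ] [ 0.633  -0.0111  0.204 ]
vg (array([0.5143, 0.1441, 0.2005]), np.float64(0.0005)) [0.514  0.1439 0.204 ] [0.5168 0.1417 0.204 ]
gauge (array([0.6872, 0.1389, 0.1758]), np.float64(0.0)) [0.6792 0.1364 0.204 ] [0.6999 0.1219 0.204 ]
sherd [0.5154 0.0876 0.139 ]
bottlecap [ 0.6475 -0.1155  0.17  ]
jar [0.5308 0.3199 0.085 ]
sherdtip [0.5306 0.1089 0.139 ]
0.10892573718898084
16.729493677241326
```

The two views agree: stem distance is 109 mm, the chamber yaw is about 16.8°, and the pump lever is at about 0.04 rad. I'll push with closed fingers on the trailing side and turn the tool with the lever.

```bash
cat >> h.py <<'E'
PS=np.array([.614,.0597]);VS=np.array([.5826,.1643])
YAW=np.arctan2(-(VS-PS)[0],(VS-PS)[1])
def pose(lev,th,off,z=.205,r=.075):
    if lev=="p": st,phi,ya=PS,YAW-np.pi/2-th,np.pi
    else: st,phi,ya=VS,YAW+np.pi-th,0
    u=np.array([np.cos(phi),np.sin(phi)]);a=phi-np.pi/2;t=np.array([np.cos(a),np.sin(a)])
    p=st+r*u-off*t;a+=ya;c,s=np.cos(a),np.sin(a)
    return np.array([*p,z]),np.array([[-s,c,0],[c,s,0],[0,0,-1.]]),t,u
def F(n=4):
    f=[]
    for _ in range(n): f.append(arm.read_contact_force()); arm.hold(.02)
    return np.mean(f,0)
E
python3 - <<'E'
from h import *
from bench import gripper_close
gripper_close(10);print("w",arm.read_width())
arm.move_linear(arm.read_tcp_pos()+[0,0,.06])
for lev,ths in(("p",(0,.8,1.75)),("v",(0,.8,1.57))):
    for th in ths:
        p,R,t,u=pose(lev,th,.023);print(lev,th,p.round(3),np.round(arm.solve_ik(p,R),0))
p,R,t,u=pose("p",.04,.038,z=.29);arm.movep(p,R)
p[2]=.205;arm.move_linear(p,R)
arm.hold(.3);print(arm.read_time(),arm.read_tcp_pos(),p,F(),[arm.read_contact_force().round(2) for _ in range(3)])
im=cams.camera("top");cv2.imwrite("pics/top1.png",cv2.resize(im[95:245,110:330],None,fx=3.6,fy=3.6,interpolation=cv2.INTER_CUBIC))
E
```

```text
w 0.0005674348108423094
p 0 [ 0.658 -0.006  0.205] [ -7.  18.  84.  -0.  77. -24.]
p 0.8 [ 0.598 -0.017  0.205] [-9. 11. 94. -0. 76. 20.]
p 1.75 [0.542 0.028 0.205] [ -5.   3. 102.  -0.  75.  78.]
v 0 [0.517 0.121 0.205] [   5.    1.  104.   -0.   75. -102.]
v 0.8 [0.506 0.181 0.205] [ 11.   2. 103.  -0.  75. -50.]
v 1.57 [0.539 0.229 0.205] [15.  9. 96. -0. 75. -1.]
5.9 [ 0.66999955 -0.00353329  0.20617184] [ 0.66947716 -0.00347662  0.205     ] [-0.24933307  0.0555175  -0.09611157] [array([-0.62, -0.03,  0.27]), array([-0.62, -0.03,  0.27]), array([-0.62, -0.03,  0.27])]
```

View pics/top1.png

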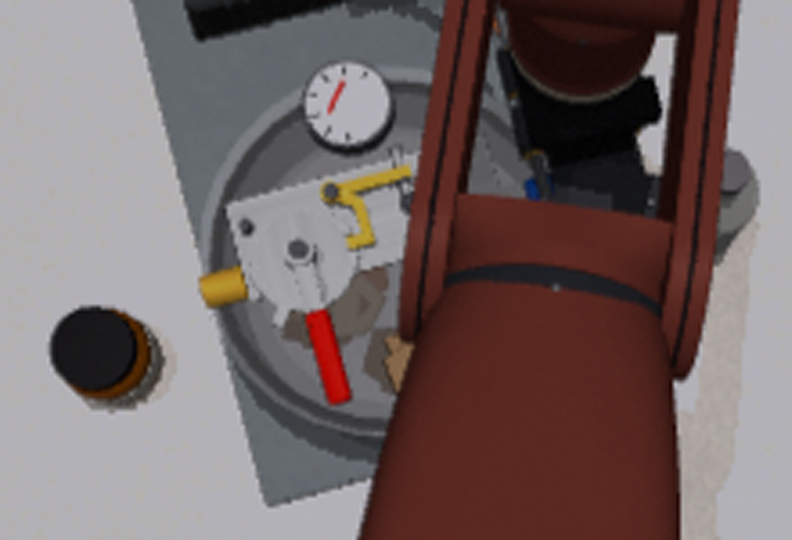

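The arm covers the pump lever in this view, but the red lever, jar and gauge are unmoved. The force noise is about 0.3 N. Next: approach to contact, then swing in guarded steps.

Run:
```python
from h import *
F0=F();print("F0",F0.round(2))
p,R,t,u=pose("p",.04,.005)
hit=arm.move_linear(p,R,speed=.03,threshold=3)
q=arm.read_tcp_pos()
# actual offset behind stem line along t
off=-(q[:2]-PS)@t; print("hit",hit,"off",off,"f",(F()-F0)[:2]@t)
np.save("off.npy",[off,*F0])
th=.04
while th<1.15:
    th=min(th+.1,1.15)
    p,R,t,u=pose("p",th,off)
    h=arm.move_linear(p,R,speed=.04,threshold=10)
    q=arm.read_tcp_pos();f=F(2)-F0
    print(round(th,2),h,"F_t %.1f F_r %.1f Fz %.1f"%(-f[:2]@t,f[:2]@u,f[2]),"lag mm",((p[:2]-q[:2])@t*1e3).round(1),arm.read_time())
    if h: break
```

```text
F0 [0.12 0.29 0.1 ]
hit True off 0.01470651527962802 f -0.9243929830175115
0.14 False F_t 5.0 F_r 0.4 Fz -1.8 lag mm 0.8 7.2917
0.24 False F_t 5.4 F_r -0.0 Fz -2.7 lag mm 0.8 7.6667
0.34 False F_t 5.2 F_r -0.1 Fz -2.6 lag mm 0.8 8.0417
0.44 False F_t 5.5 F_r 0.3 Fz -2.4 lag mm 0.9 8.4167
0.54 False F_t 5.0 F_r 0.6 Fz -2.5 lag mm 0.9 8.7917
0.64 False F_t 4.7 F_r -0.2 Fz -2.3 lag mm 0.9 9.1667
0.74 False F_t 5.4 F_r 0.7 Fz -2.8 lag mm 0.9 9.5417
0.84 False F_t 5.8 F_r -0.2 Fz -2.3 lag mm 1.0 9.9167
0.94 False F_t 5.2 F_r -0.3 Fz -2.7 lag mm 1.1 10.2917
1.04 False F_t 5.8 F_r -0.1 Fz -3.1 lag mm 1.1 10.6667
1.14 False F_t 5.5 F_r 0.2 Fz -2.4 lag mm 1.1 11.0417
1.15 False F_t 6.1 F_r -0.2 Fz -2.3 lag mm 1.4 11.325
```

The swing works: about 5.4 N tangential. I'm now creeping towards the stop.

Run:
```python
from h import *
a=np.load("off.npy");off,F0=a[0],a[1:]
th=1.15
while th<1.9:
    th+=.01
    p,R,t,u=pose("p",th,off)
    h=arm.move_linear(p,R,speed=.015,threshold=5)
    f=F(3)-F0;ft=-f[:2]@t;q=arm.read_tcp_pos()
    d=q[:2]-PS
    print(round(th,3),h,"Ft %.1f Fr %.1f lag %.1f"%(ft,f[:2]@u,(p[:2]-q[:2])@t*1e3),end=" | ")
    if ft>10.8: break
print(arm.read_time(),q)
np.save("th.npy",th)
```

```text
1.16 False Ft 6.8 Fr -0.0 lag 1.5 | 1.17 False Ft 6.2 Fr 0.0 lag 1.5 | 1.18 False Ft 6.3 Fr -0.2 lag 1.5 | 1.19 False Ft 6.3 Fr -0.3 lag 1.5 | 1.2 False Ft 6.7 Fr 0.2 lag 1.5 | 1.21 False Ft 6.0 Fr 0.4 lag 1.5 | 1.22 False Ft 6.1 Fr -0.3 lag 1.5 | 1.23 False Ft 6.8 Fr 0.2 lag 1.5 | 1.24 False Ft 6.9 Fr -0.5 lag 1.6 | 1.25 False Ft 6.0 Fr -0.1 lag 1.6 | 1.26 False Ft 6.7 Fr 0.1 lag 1.5 | 1.27 False Ft 6.0 Fr 0.0 lag 1.6 | 1.28 False Ft 6.8 Fr -0.6 lag 1.6 | 1.29 False Ft 7.5 Fr 0.3 lag 1.8 | 1.3 False Ft 7.7 Fr -0.1 lag 1.9 | 1.31 False Ft 7.1 Fr -0.3 lag 1.9 | 1.32 False Ft 7.8 Fr -0.2 lag 1.9 | 1.33 False Ft 7.7 Fr -0.0 lag 1.9 | 1.34 False Ft 7.4 Fr -0.7 lag 1.9 | 1.35 False Ft 7.7 Fr 0.3 lag 1.9 | 1.36 False Ft 8.0 Fr 0.6 lag 1.9 | 1.37 False Ft 7.6 Fr 0.2 lag 2.0 | 1.38 False Ft 7.9 Fr 0.1 lag 2.0 | 1.39 False Ft 8.0 Fr -0.0 lag 2.0 | 1.4 False Ft 7.6 Fr -0.1 lag 1.9 | 1.41 False Ft 8.0 Fr 0.1 lag 2.0 | 1.42 False Ft 7.6 Fr 0.4 lag 2.0 | 1.43 False Ft 8.2 Fr 0.2 lag 2.0 | 1.44 False Ft 7.4 Fr 0.4 lag 2.0 | 1.45 False Ft 7.5 Fr -0.1 lag 2.0 | 1.46 False Ft 7.8 Fr 0.0 lag 2.0 | 1.47 False Ft 7.8 Fr 0.1 lag 2.1 | 1.48 False Ft 8.4 Fr 0.3 lag 2.1 | 1.49 False Ft 7.8 Fr -0.1 lag 2.1 | 1.5 False Ft 8.4 Fr 0.4 lag 2.1 | 1.51 False Ft 8.3 Fr 0.7 lag 2.1 | 1.52 False Ft 8.0 Fr 0.5 lag 2.2 | 1.53 False Ft 8.3 Fr 0.7 lag 2.2 | 1.54 False Ft 7.8 Fr 0.3 lag 2.2 | 1.55 False Ft 8.4 Fr 0.4 lag 2.2 | 1.56 False Ft 8.6 Fr -0.1 lag 2.2 | 1.57 False Ft 8.4 Fr 0.2 lag 2.2 | 1.58 False Ft 8.4 Fr 0.7 lag 2.2 | 1.59 False Ft 8.9 Fr 0.6 lag 2.3 | 1.6 False Ft 9.6 Fr 0.3 lag 2.6 | 1.61 False Ft 10.7 Fr 0.0 lag 3.0 | 1.62 False Ft 12.5 Fr 0.1 lag 3.4 | 25.425 [0.54509745 0.02403928 0.20468887]
```

A clear stop: force rose from 8.4 to 12.5 N over the last 3 steps, so the pump lever is home. Backing off and moving to the vent lever.

Run:
```python
from h import *
a=np.load("off.npy");off=a[0];th=float(np.load("th.npy"))
p,R,t,u=pose("p",th,off+.02);arm.move_linear(p,R,speed=.06)
p[2]=.3;arm.move_linear(p,R,speed=.2)
p,R,t,u=pose("v",0,.031,z=.3);arm.movep(p,R)
arm.hold(.1);print(arm.read_time())
im=cams.camera("scene");cv2.imwrite("pics/s2.png",cv2.resize(im[130:260,200:370],None,fx=4.5,fy=4.5,interpolation=cv2.INTER_CUBIC))
for c in("blue","red"):print(c,[(x,np.round(r[0],1),onz("scene",*r[0],.203).round(4)) for x,r in blobs(im,c,"scene",(220,130,360,260))])
```

```text
29.1667
blue []
red []
```

View pics/s2.png

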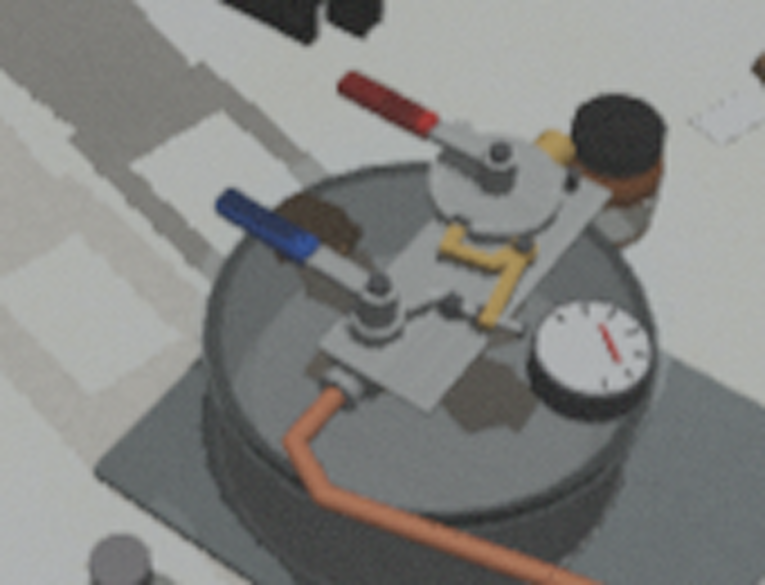

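The blue lever (crop 217–315, 190–260) now lies parallel to the red one, the pawl has shifted, and the sherd is in place. Now I'll try the vent gently, stopping well below 14 N.

Run:
```python
from h import *
p,R,t,u=pose("v",0,.031);arm.move_linear(p,R,speed=.12);arm.hold(.2)
F0=F();print("F0",F0.round(2),"t",arm.read_time())
p,R,t,u=pose("v",0,.012);hit=arm.move_linear(p,R,speed=.03,threshold=2.5)
q=arm.read_tcp_pos();off=-(q[:2]-VS)@t;print("hit",hit,"off",off)
th=0
while th<1.35:
    th+=.02 if th<.16 else .08
    p,R,t,u=pose("v",th,off)
    h=arm.move_linear(p,R,speed=.03,threshold=6)
    f=F(2)-F0;ft=-f[:2]@t;q=arm.read_tcp_pos()
    print(round(th,2),h,"Ft %.1f Fr %.1f lag %.1f"%(ft,f[:2]@u,(p[:2]-q[:2])@t*1e3),end=" | ")
    if h or ft>8: break
np.save("offv.npy",[off,*F0,th]);print(arm.read_time())
```

```text
F0 [0.37 0.08 0.07] t 30.425
hit True off 0.015298504145935733
0.02 False Ft 2.6 Fr 1.7 lag 0.2 | 0.04 False Ft 4.2 Fr 1.8 lag 0.4 | 0.06 False Ft 4.5 Fr 2.7 lag 0.2 | 0.08 False Ft 4.7 Fr 1.7 lag 0.1 | 0.1 False Ft 4.9 Fr 3.2 lag -0.0 | 0.12 False Ft 5.0 Fr 2.9 lag -0.0 | 0.14 False Ft 4.7 Fr 3.1 lag -0.0 | 0.16 False Ft 4.2 Fr 2.3 lag -0.1 | 0.24 False Ft 3.4 Fr 2.8 lag -0.3 | 0.32 False Ft 3.6 Fr 2.1 lag -0.2 | 0.4 False Ft 3.5 Fr 2.3 lag -0.1 | 0.48 False Ft 3.4 Fr 2.3 lag -0.1 | 0.56 False Ft 3.0 Fr 2.9 lag -0.1 | 0.64 False Ft 3.9 Fr 1.8 lag -0.1 | 0.72 False Ft 2.9 Fr 1.8 lag -0.1 | 0.8 False Ft 3.7 Fr 1.1 lag -0.0 | 0.88 False Ft 3.2 Fr 1.1 lag -0.0 | 0.96 False Ft 3.3 Fr 0.1 lag -0.0 | 1.04 False Ft 3.5 Fr -0.7 lag -0.0 | 1.12 False Ft 3.3 Fr -1.0 lag -0.0 | 1.2 False Ft 3.1 Fr -1.3 lag 0.0 | 1.28 False Ft 3.2 Fr -2.2 lag 0.1 | 1.36 False Ft 3.1 Fr -2.3 lag 0.1 | 38.9667
```

It's freed and moving at about 3.3 N. I'm creeping to its stop.

Run:
```python
from h import *
a=np.load("offv.npy");off,F0,th=a[0],a[1:4],a[4]
while th<1.75:
    th+=.015 
    p,R,t,u=pose("v",th,off)
    h=arm.move_linear(p,R,speed=.015,threshold=4)
    f=F(3)-F0;ft=-f[:2]@t;q=arm.read_tcp_pos()
    print(round(th,3),h,"Ft %.1f Fr %.1f lag %.1f"%(ft,f[:2]@u,(p[:2]-q[:2])@t*1e3),end=" | ")
    if ft>8: break
print(arm.read_time())
p,R,t,u=pose("v",th,off+.025);arm.move_linear(p,R,speed=.06)
p[2]=.3;arm.move_linear(p,R,speed=.2)
j=arm.read_qpos();j[0]+=55;arm.set_joints(j);arm.hold(.2)
for n in("scene","top"):
    im=cams.camera(n);cv2.imwrite(f"pics/{n}3.png",im)
    b=(0,0,1,1)
im=cv2.imread("pics/top3.png");cv2.imwrite("pics/t3.png",cv2.resize(im[95:245,110:330],None,fx=3.6,fy=3.6,interpolation=cv2.INTER_CUBIC))
print(arm.read_time(),arm.read_contact_force())
```

```text
1.375 False Ft 5.2 Fr -2.2 lag 0.3 | 1.39 False Ft 4.7 Fr -2.0 lag 0.2 | 1.405 False Ft 4.2 Fr -2.2 lag 0.1 | 1.42 False Ft 4.7 Fr -2.2 lag 0.1 | 1.435 False Ft 4.7 Fr -1.8 lag 0.1 | 1.45 False Ft 3.9 Fr -2.0 lag 0.1 | 1.465 False Ft 4.2 Fr -2.1 lag 0.1 | 1.48 False Ft 4.3 Fr -2.2 lag 0.0 | 1.495 False Ft 4.4 Fr -2.0 lag 0.0 | 1.51 False Ft 5.2 Fr -2.3 lag -0.0 | 1.525 False Ft 4.8 Fr -2.4 lag 0.0 | 1.54 False Ft 7.1 Fr -2.7 lag 0.6 | 1.555 False Ft 10.1 Fr -3.0 lag 1.3 | 42.8667
46.2583 [-0.4614137  -0.56666431 -1.04827176]
```

View pics/t3.png

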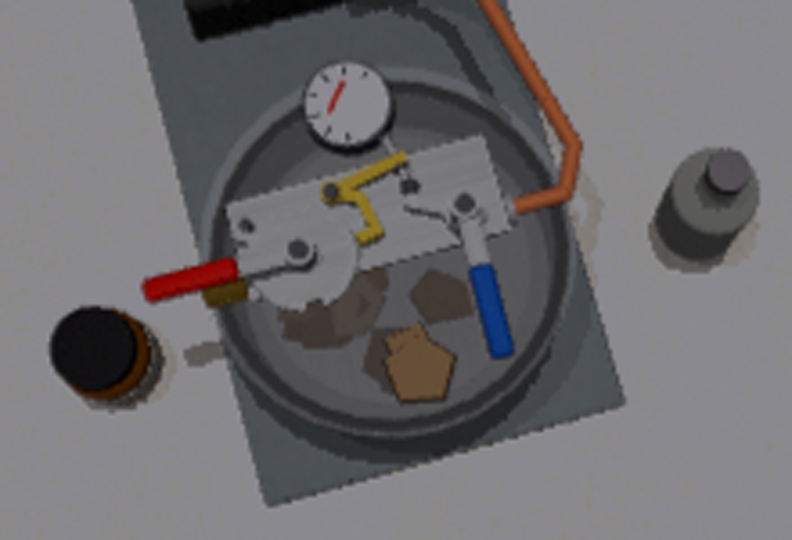

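The top view shows red near crop (190,280), pointing along chamber +y, and blue near (492,310). Bottle, jar and sherd are where they were. Checking the lever angles:

Run:
```python
from h import *
im=cv2.imread("pics/top3.png")
for c,st,b in(("blue",PS,YAW-np.pi/2),("red",VS,YAW+np.pi)):
    m=mask(im,c);k=np.zeros_like(m);k[150:200,140:270]=m[150:200,140:270]
    x=cv2.minAreaRect(cv2.findNonZero(k))
    w=onz("top",*x[0],.203)[:2]-st;print(c,x,np.linalg.norm(w),(b-np.arctan2(w[1],w[0]))%(2*np.pi))
a=cv2.imread("pics/top0.png").astype(int)
for n,(x0,y0,x1,y1) in dict(sherd=(215,183,238,208),jar=(124,178,150,205),bottle=(290,132,322,172)).items():
    print(n,np.abs(a-im)[y0:y1,x0:x1].mean())
```

```text
blue ((246.11766052246094, 180.9705810546875), (25.70877456665039, 6.063390254974365), 75.96376037597656) 0.07078395109945337 1.5971097186122183
red ((162.4833984375, 171.93777465820312), (5.410914897918701, 25.70184898376465), 75.0685806274414) 0.07160678741959513 1.5855168199267842
sherd 0.41797101449275365
jar 0.7858499525166192
bottle 0.39557291666666666
```

Vent is at about 1.58 and pump at about 1.60, and the bystanders' pixels haven't changed. Handing in.

```bash
python3 -c "
from bench import arm,workorder
workorder.finish_job();print(arm.read_time())"
```

```text
the job is handed in; nothing more can be done
the job is handed in; nothing more can be done
```

The pump valve is shut and the vent is fully open, and I handed the job in shortly after 46 s of the 72 s allowed.

- **Pump lever:** I pushed the blue lever with closed fingers. It moved at about 5.4 N, then about 8 N over its last stretch (you gave about 7 N). I stopped when the force had climbed steeply to 12.5 N at its felt stop. The last picture puts it at about 1.60 rad.
- **Vent lever:** I then swung the red lever, which moved freely at about 3 to 5 N, so the pawl had cleared. I stopped when the force rose to 10 N at its stop. The last picture puts it at about 1.58 rad, within measuring error of its 1.57 stop.
- **Bystanders:** In the top view the sherd, jar and bottle look the same before and after, with no visible shift. The arm was clear of everything at the end.

- **Failed check:** after the pump swing, the colour mask found neither lever in the scene camera, so I judged that position by eye and confirmed it by mask at the end.
- **Disagreement:** the vent stop came at a commanded 1.54 to 1.555 rad, against about 1.58 in the picture. That is within the accuracy of my stem measurement.

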